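Proof-pull a bag handle on the spring tester

TASK

Pick up the D-shaped wooden bag handle by its straight bar, lay its arch over the upright hook of the spring tester, and draw the handle straight out with it, pulling only on the handle, until the slide's pointer stands level with the mark clip on the scale, without pulling well past it. Hold it steady there for two seconds and finish while still gripping the handle and holding the spring pulled out to the mark: do not let go. Leave the round ring handle, the hammer and the glue jar where they are.

Things in the scene. Friction and masses are not known exactly. Their poses are not given: they have to be found in the camera images.
- handle: loose D-shaped brown wooden bag handle, 0.1-0.2 kg, flat on the table, z up. Straight bar 124 mm long (its y), 20 wide (x), 24 high; origin: centre of the bar's underside. A round arch 14 mm thick runs from the bar's ends to +x: sides at y = +-52 mm up to x = 55, then rounding in to its far end. Opening inside: 90 mm wide, x = 10 to 103 mm.
- arch (a point): far end of the handle's arch: on its centreline, 110 mm from the bar (handle +x), 7 mm above the handle's underside
- tester: pull tester, fixed, yaw up to 0.3 rad; its -x is the way the slide pulls out. Aluminium base 320 x 160 x 12 mm (x -100 to 220, y -53 to 107). Origin: on the table straight below the hook's post at home. Grey spring tube behind the hook (x > 85 mm, 62 high), low guide under the slide (22 high), scale ledge at y = 82 to 102 mm, x = -95 to 20 (30 high).
- hook (a point): point on the axis of the hook's upright post, 65 mm above the table; moves with the slide. The hook is an 8 mm steel rod on the slide block (40 x 34 mm, top 42 mm above the table). It is vertical up to 85 mm above the table, then leans back to the tip. The handle's arch goes down over the tip and is drawn against the post's back (tester +x side), 42 to 85 mm above the table.
- hook_tip (a point): centre of the hook's rounded tip: 14 mm to tester +x of the post (away from the pull), 108 mm above the table, the rod's very top at 112 mm
- pointer (a point): outer end of the thin pointer blade (3 mm along x) that sticks out from the slide block to tester +y, ending 2 mm short of the ledge, 36 mm above the table; same tester x as the hook's post
- slide (a joint): how far the slide is pulled out, m: 0 home (the start), 0.09 end stop. A spring pulls it home: about 3 N at 0, rising by 150 N/m (10.5 N at 0.05); little friction
- mark: dark steel mark clip, 14 x 24 mm with a 3 mm thick upright fin, top 40 mm above the table, fixed on the scale ledge, axes as the tester's. Origin: on the ledge's top, at the fin's middle in x. The pointer is level with it when both have the same tester x, at a slide value of 0.040 to 0.065
- ring_handle: bystander: loose round wooden ring, 124 mm outside, 96 mm inside, 14 mm high, flat on the table; origin at the centre of its underside
- hammer: bystander: loose hammer about 280 mm long lying on the table beyond the work, handle to its -x
- glue_jar: bystander: glue jar, 68 mm across, 85 mm high, standing on the table; origin at the centre of its underside
Not all that is in view belongs to the job. What is shaped like the handle but black or green is not meant.

How it is judged (in metres and radians):
On the way, in this order (a step that is already met when the one before it is completed fails the run):
1. the held handle lies over the hook: the post stands inside the handle's opening, below the hook's tip, with the slide still within 25 mm of home (x of hook in the frame of handle between 0.012 and 0.104 m and y of hook in the frame of handle between -0.046 and 0.046 m and z of hook in the frame of handle between -0.02 and 0.036 m and angle between handle's own z axis and vertical below 0.4 rad and contact force between the fingers and handle above 3 N and value of joint slide below 0.025 m), for 0.1 s.
2. pulled by the handle alone, the pointer stays level with the mark (within 6 mm) for a second (x of hook in the frame of handle between 0.012 and 0.104 m and y of hook in the frame of handle between -0.046 and 0.046 m and z of hook in the frame of handle between -0.02 and 0.036 m and angle between handle's own z axis and vertical below 0.4 rad and contact force between the fingers and handle above 3 N and contact force between each of the arm, the fingers and slide below 0.5 N and x of pointer in the frame of mark between -0.006 and 0.006 m and contact force between handle and slide above 4 N), for 1 s.
At the end, for the whole second after the job is handed in: The robot still grips the handle (over 3 N); the handle is hooked over the post, not tilted more than 0.4 rad, and pulls the slide (over 4 N) so that the pointer is within 6 mm of the mark along the tester's x, at rest (below 0.02 m/s); the robot itself does not touch the slide (all of step 2 and velocity of joint slide between -0.02 and 0.02 m/s); the arm keeps its last pose, push and grip.
It fails at once if the slide is pulled more than 15 mm past the mark (x of pointer in the frame of mark below -0.015 m).
It fails at once if a bystander (ring handle, hammer, glue jar) is moved by more than 30 mm (distance of any of ring_handle, hammer, glue_jar from where it was at the start of the episode above 0.03 m).
It also fails if it takes over 48 s, if anything falls off the work surface, if the arm or the gripper's body presses on something with over 40 N, if the wrist force passes 120 N, or if a joint passes its speed limit or range.

ROBOT

A 7-joint arm with a two-finger parallel gripper is mounted at the origin on the work surface. World frame = base frame: x ahead of the robot, y to its left, z up, the work surface at z = 0. Lengths are in m, angles in degrees, forces in N, time in s.
With the tool pointing down it reaches from about 0.35 to 0.775 m from the base axis. Payload 3.1 kg.
Tool frame: the origin (TCP) lies on the centre line of the jaws, within the pads' length; the fingertips stand 17 mm ahead of it and the grasp point (between the pads) lies 2 mm behind it (robot.tip_reach is the distance from the TCP to the fingertips, in m); z points along the fingers, y is the direction in which the jaws open and shut (so a half turn about z gives the same grasp; the last joint's range is limited). The gripper opens to 85 mm and grips with 20 to 120 N. Pads are 22 mm wide; open, the fingers measure 114 mm over their backs; the gripper's body (76 mm by 85 mm) begins 54 mm behind the grasp point. The pads swing forward as they close: fully open they stand 13 mm farther back than shut.
Start: joints at [66.423, 17.813, 0.802, 86.603, -0.252, 75.585, -1.558], TCP at [0.199, -0.513, 0.248] pointing down, gripper open.
Joint ranges: [-154.91, 154.91], [-16.99, 109.72], [-72.82, 74.43], [7.12, 147.25], [-82.49, 262.49], [11.32, 116.49], [-174.64, 174.64]. Speed limits (degrees/s): [159.86, 159.86, 180, 180, 180, 180, 180].

INTERFACE

Orientations are given as [roll, pitch, yaw] about the fixed x, y, z axes, in that order (R = Rz(yaw) Ry(pitch) Rx(roll)).
In Python, from station import robot, fingers, vision, workorder, recognise gives the robot as it stands. Calls block until the motion is done:
- robot.move_to(position, orientation): joint-space move of the TCP to a pose.
- robot.line_to(position, orientation=None, velocity=0.15, f_stop=None): straight line of the TCP; orientation=None keeps the orientation; velocity is the mean speed in m/s. With f_stop (N) it stops when the force on the tool has changed by that much, and returns True; else False.
- robot.move_j(angles): joint-space move.
- fingers.gripper_to(opening, force=None): opening from 0.0 (shut) to 1.0 (fully open); force is the grip in N (None keeps the last); returns when the fingers have stopped.
- robot.pause(seconds).
- robot.inverse_kinematics(position, orientation): joint angles nearest the present ones, or None.
- vision.grab_frame(name): name is "scene" or "side" or "wrist"; returns the picture (420x560x3 uint8, red, green, blue); there is no depth.
- vision.calibration(name): a dict with "mtx" (3x3 intrinsics, pixels), "extrinsics" (4x4, takes a point from world to camera coordinates); the wrist camera has in their place "T_tool_cam" (4x4, takes a point from camera to tool coordinates, whose origin is the TCP and whose axes are the flange's). Camera axes: x right, y up, looking along -z (the intrinsics and any distortion apply to the point x, -y, -z); pixel columns grow to the right and rows downward; lengths in m; the calibration is good to about 2 mm. A picture is of the moment at which its call begins: read the wrist's pose just before it. calibration takes no time and is no camera call.
A pose or a line that the arm cannot do raises robot.PlanningError and nothing moves.
- workorder.close_job(): hands the job in, once; it reports no verdict.
Trained networks look in the newest picture that a camera, given by its name, has taken for a name from the list of things; names that differ only in an ending like _2 or _b are one class to them, and where a whole thing is asked for, a point or a joint stands for the part that bears it (a point fixed in the world has none). Each returns a list of dicts, best first, with "p" (0 to 1); they miss things now and then, are a little off and sometimes report something else, mostly with a low value. They report only what shows in the picture. A call takes as long as a camera call. They do not tell look-alikes from the thing itself.
- recognise(label, camera): "rect" ([centre column, centre row, width, height] in pixels, round what is visible of it).
Readings, each from a call of its own:
- robot.current_time_s(): time.
- robot.current_joint_positions(): joint angles.
- robot.current_dq(): joint speeds.
- robot.current_joint_torque(): joint torques, N m.
- robot.current_tool_pos(): TCP position.
- robot.current_eef_rot(): TCP orientation.
- robot.current_contact_force(): force on the tool from outside, world axes, zero at the start.
- robot.current_torque(): the same for the moment, N m.
- robot.current_finger_gap(): opening from 0.0 (shut) to 1.0 (fully open).
Only numpy, scipy, OpenCV 4.12 (cv2) and the standard library are available. Lean on these libraries where they do the work, as an engineer would, in place of code of your own. Each camera call takes 0.05 s, during which the arm holds its last target. There are 200 camera calls.

## Working session

There is one attempt and no reset: what is moved stays moved. The work goes in short steps, each a Python script; the robot and the scene stay as the last script left them, time stands still between calls to the robot, and variables do not carry over. Pictures are saved under pics/ and viewed, about 8 in all and at most 12, crops included, and the job is handed in when it is done.

```bash
mkdir -p pics; python3 - <<'E'
from station import robot, fingers, vision, workorder, recognise
import cv2,numpy as np
for n in("scene","side"):
    im=vision.grab_frame(n); cv2.imwrite(f"pics/{n}0.png",im[:,:,::-1])
    c=vision.calibration(n); print(n,{k:np.round(v,4).tolist() if not isinstance(v,str) else v for k,v in c.items()})
    for l in("handle","hook","tester","pointer","mark","hook_tip","arch"): print(l,[(np.round(d['rect']).tolist(),round(d['p'],2)) for d in recognise(l,n)])
print({k:np.round(v,4).tolist() for k,v in vision.calibration("wrist").items()}, robot.current_eef_rot(), robot.current_time_s())
E
ls
```

```text
scene {'mtx': [[453.952, 0.0, 271.0129], [0.0, 453.952, 212.3707], [0.0, 0.0, 1.0]], 'extrinsics': [[0.7105, 0.7035, 0.0153, -0.3712], [-0.5867, 0.5804, 0.5647, 0.2334], [0.3884, -0.4102, 0.8252, -1.3952], [0.0, 0.0, 0.0, 1.0]]}
handle [([188.0, 240.0, 54.0, 48.0], 0.88), ([243.0, 170.0, 46.0, 39.0], 0.78), ([154.0, 314.0, 65.0, 64.0], 0.7), ([89.0, 267.0, 57.0, 52.0], 0.58)]
hook []
tester [([334.0, 298.0, 129.0, 142.0], 0.69)]
pointer [([314.0, 282.0, 33.0, 41.0], 0.63)]
mark []
hook_tip [([314.0, 280.0, 34.0, 37.0], 0.83)]
arch [([91.0, 267.0, 54.0, 48.0], 0.7), ([151.0, 311.0, 65.0, 59.0], 0.68), ([187.0, 239.0, 54.0, 50.0], 0.66)]
side {'mtx': [[515.5953, 0.0, 275.9222], [0.0, 515.5953, 212.267], [0.0, 0.0, 1.0]], 'extrinsics': [[-0.7979, -0.6026, 0.0137, 0.3892], [0.2988, -0.3757, 0.8772, -0.2455], [-0.5235, 0.7041, 0.4799, -0.988], [0.0, 0.0, 0.0, 1.0]]}
handle [([311.0, 304.0, 66.0, 46.0], 0.73), ([352.0, 242.0, 57.0, 28.0], 0.7), ([356.0, 204.0, 49.0, 27.0], 0.66), ([425.0, 223.0, 54.0, 28.0], 0.6)]
hook [([220.0, 208.0, 33.0, 37.0], 0.74), ([94.0, 301.0, 127.0, 77.0], 0.3)]
tester [([209.0, 220.0, 120.0, 76.0], 0.96), ([211.0, 240.0, 9.0, 7.0], 0.72), ([222.0, 208.0, 29.0, 31.0], 0.53), ([94.0, 305.0, 126.0, 76.0], 0.53)]
pointer [([221.0, 208.0, 32.0, 37.0], 0.88)]
mark [([95.0, 304.0, 122.0, 74.0], 0.66), ([212.0, 240.0, 9.0, 9.0], 0.38)]
hook_tip [([220.0, 207.0, 32.0, 32.0], 0.82)]
arch [([424.0, 221.0, 52.0, 28.0], 0.71), ([354.0, 204.0, 44.0, 27.0], 0.62), ([311.0, 306.0, 63.0, 45.0], 0.61), ([352.0, 242.0, 58.0, 35.0], 0.55)]
{'mtx': [[327.0759, 0.0, 276.8906], [0.0, 327.0759, 215.7919], [0.0, 0.0, 1.0]], 'T_tool_cam': [[-0.0002, 0.9592, 0.2827, 0.0717], [1.0, 0.0004, -0.0008, -0.0007], [-0.0009, 0.2827, -0.9592, -0.1255], [0.0, 0.0, 0.0, 1.0]]} [1.79994466e+02 6.51500203e-04 2.11917880e+01] 0.8
pics
```

View pics/scene0.png

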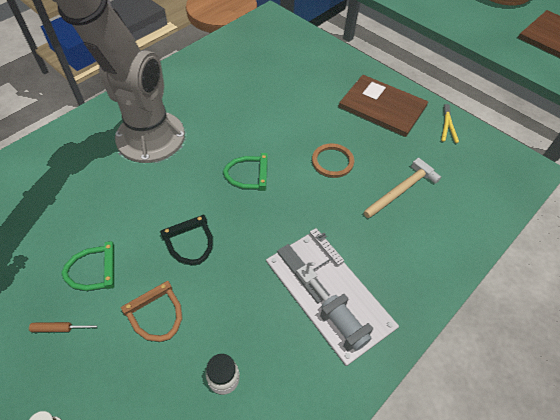

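View pics/side0.png

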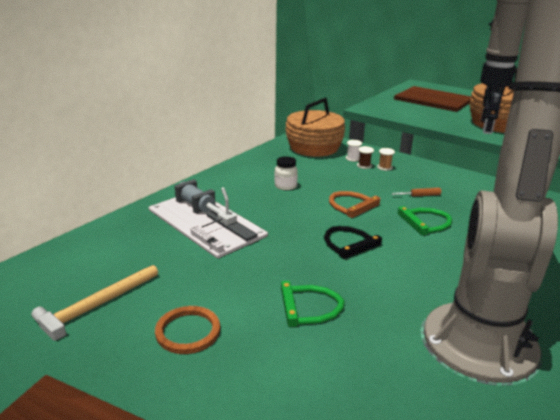

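Brown D at scene (154,312) / side (354,204) is the candidate. The others are black (188,240) and green (89,267) and (247,172), and the brown ring at (333,160) has no bar. Next I'll work out positions and confirm with a wrist crop from above.

```bash
cat > h.py <<'E'
from station import robot, fingers, vision, workorder, recognise
import cv2,numpy as np
from scipy.spatial.transform import Rotation as R
def cam(n):
    c=vision.calibration(n)
    if n=="wrist":
        T=np.eye(4);T[:3,:3]=R.from_euler('xyz',robot.current_eef_rot(),degrees=True).as_matrix();T[:3,3]=robot.current_tool_pos()
        return c["mtx"],np.linalg.inv(T@c["T_tool_cam"])
    return np.array(c["mtx"]),np.array(c["extrinsics"])
def shot(n,f):
    C=cam(n); im=vision.grab_frame(n); cv2.imwrite(f"pics/{f}.png",im[:,:,::-1]); np.savez(f"pics/{f}.npz",K=C[0],E=C[1]); return im
def load(f):
    d=np.load(f"pics/{f}.npz"); return d["K"],d["E"]
def ray(C,px):
    K,E=C; d=np.linalg.solve(K,[px[0],px[1],1.])*[1,-1,-1]
    return -E[:3,:3].T@E[:3,3], E[:3,:3].T@d
def onz(C,px,z):
    o,d=ray(C,px); return o+d*(z-o[2])/d[2]
def proj(C,p):
    K,E=C; q=(E[:3,:3]@np.asarray(p,float)+E[:3,3])*[1,-1,-1]; q=K@q; return q[:2]/q[2]
def tri(*obs):
    A=np.zeros((3,3));b=np.zeros(3);rs=[ray(*o) for o in obs]
    for o,d in rs:
        d=d/np.linalg.norm(d);P=np.eye(3)-np.outer(d,d);A+=P;b+=P@o
    p=np.linalg.solve(A,b)
    return p,[round(1000*np.linalg.norm(np.cross(p-o,d/np.linalg.norm(d))),1) for o,d in rs]
E
python3 - <<'E'
from h import *
s,t=cam("scene"),cam("side")
for n,px in dict(barL=(126,307),barR=(169,289),archfar=(176,335)).items(): print(n,onz(s,px,.012).round(3))
print("handle",*tri((s,(151,312)),(t,(354,204))))
for n,px in dict(c1=(268,259),c2=(316,229),c3=(397,324),c4=(348,362)).items(): print(n,onz(s,px,.012).round(3))
print("hook",*tri((s,(313,280)),(t,(221,208))))
print("jar",onz(s,(222,385),0).round(3))
E
```

```text
barL [ 0.416 -0.378  0.012]
barR [ 0.45  -0.278  0.012]
archfar [ 0.552 -0.337  0.012]
handle [ 0.46437811 -0.34171129  0.0027205 ] [np.float64(2.0), np.float64(2.0)]
c1 [ 0.561 -0.05   0.012]
c2 [0.587 0.104 0.012]
c3 [0.893 0.042 0.012]
c4 [ 0.868 -0.107  0.012]
hook [ 0.68888983 -0.02738764  0.04613906] [np.float64(0.0), np.float64(0.0)]
jar [ 0.704 -0.335  0.   ]
```

```bash
python3 - <<'E'
from h import *
print(robot.tip_reach)
def go(p,o,f):
    robot.move_to(p,o); shot("wrist",f); print(f,robot.current_time_s(),robot.current_joint_positions().__repr__() if 0 else np.round(robot.current_joint_positions(),0))
go([.47,-.34,.22],[180,0,71],"w1")
go([.64,.02,.22],[180,0,79],"w2")
go([.60,.06,.20],[180,0,79],"w3")
a=[cv2.imread(f"pics/{k}.png") for k in("w2","w3")]
cv2.imwrite("pics/w23.png",cv2.resize(np.hstack(a),(800,300)))
E
```

```text
0.017
w1 2.075 [ 45.  23. -15.  84.   6.  74.  10.]
w2 3.6 [ 12.  32. -24.  73.  13.  78. -23.]
w3 4.0 [ 10.  28. -26.  81.  12.  73. -28.]
```

View pics/w1.png

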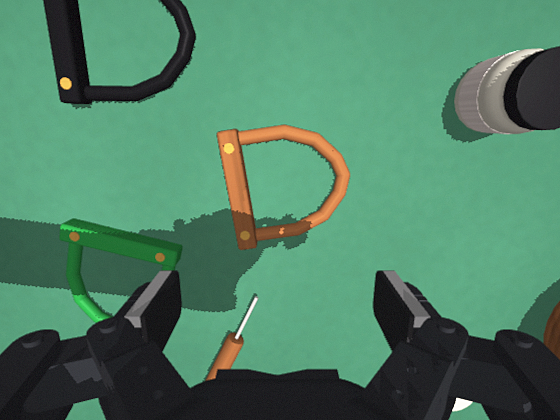

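View pics/w2.png

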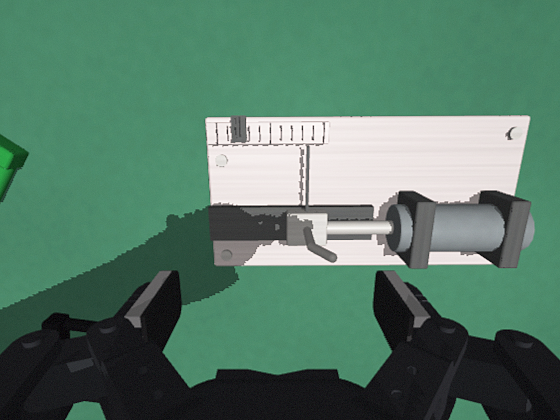

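View pics/w3.png

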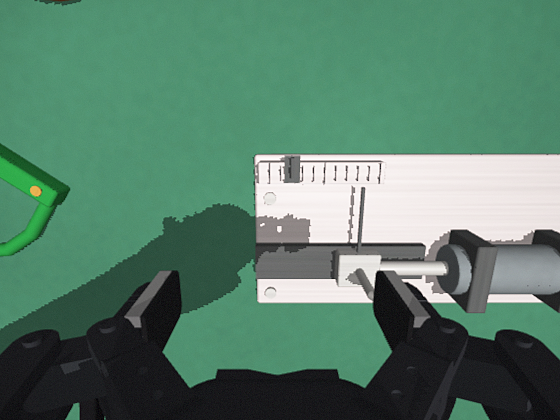

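Confirmed: the brown D-handle is in w1, with bar screws at (229,148) and (245,236) and arch end at (347,177). In w2 the pointer ends at (308,146), the mark clip is at (238,128), and the hook post rises from the block at (307,228). I'll crop around the mark for precision.

```bash
python3 - <<'E'
from h import *
a=cv2.resize(cv2.imread("pics/w2.png")[105:270,200:350],None,fx=2.6,fy=2.6*1.3,interpolation=2) if 0 else cv2.resize(cv2.imread("pics/w2.png")[105:270,200:345],None,fx=3.5,fy=3.5,interpolation=2)
b=cv2.resize(cv2.imread("pics/w3.png")[145:225,250:390],None,fx=3.5,fy=3.5,interpolation=2)
c=cv2.resize(cv2.imread("pics/w1.png")[120:255,210:360],None,fx=2,fy=2)
h=a.shape[0]; w=b.shape[1]
col=np.zeros((h,800-a.shape[1],3),np.uint8)
w=min(col.shape[1],b.shape[1]); col[:280,:w]=b[:280,:w]; col[290:290+c.shape[0],:min(290,c.shape[1])]=c[:,:290]
im=np.hstack([a,col]);print(im.shape,a.shape);cv2.imwrite("pics/crop.png",im)
w1,w2,w3=load("w1"),load("w2"),load("w3");s,t=cam("scene"),cam("side")
A,B=onz(w1,(229,148),.024),onz(w1,(245,236),.024);print("screws",A,B,np.linalg.norm(A-B),np.degrees(np.arctan2(*(A-B)[1::-1]))-90)
print("arch",onz(w1,(343,177),.007))
print("bar corners",[onz(w1,p,.024).round(4) for p in((218,132),(237,129),(257,246),(239,249))])
for n,p in dict(TL=(206,117),TR=(530,115),BL=(214,266)).items(): print(n,onz(w2,p,.012))
print("pointer",*tri((w2,(308,145)),(w3,(362,188))))
print("TLtri",*tri((w2,(206,117)),(w3,(256,155))))
E
```

```text
(578, 800, 3) (578, 508, 3)
screws [ 0.4388893  -0.28455578  0.024     ] [ 0.4212922  -0.37409981  0.024     ] 0.09125674047682317 -11.118025465294366
arch [ 0.53732229 -0.35197346  0.007     ]
bar corners [array([ 0.4345, -0.2672,  0.024 ]), array([ 0.4526, -0.2706,  0.024 ]), array([ 0.4292, -0.3887,  0.024 ]), array([ 0.4101, -0.3857,  0.024 ])]
TL [0.58639594 0.10289472 0.012     ]
TR [0.89642245 0.04320093 0.012     ]
BL [ 0.55453344 -0.05278754  0.012     ]
pointer [0.67687931 0.05856356 0.03542881] [np.float64(1.1), np.float64(1.1)]
TLtri [0.58658833 0.10280899 0.01315185] [np.float64(0.1), np.float64(0.1)]
```

View pics/crop.png

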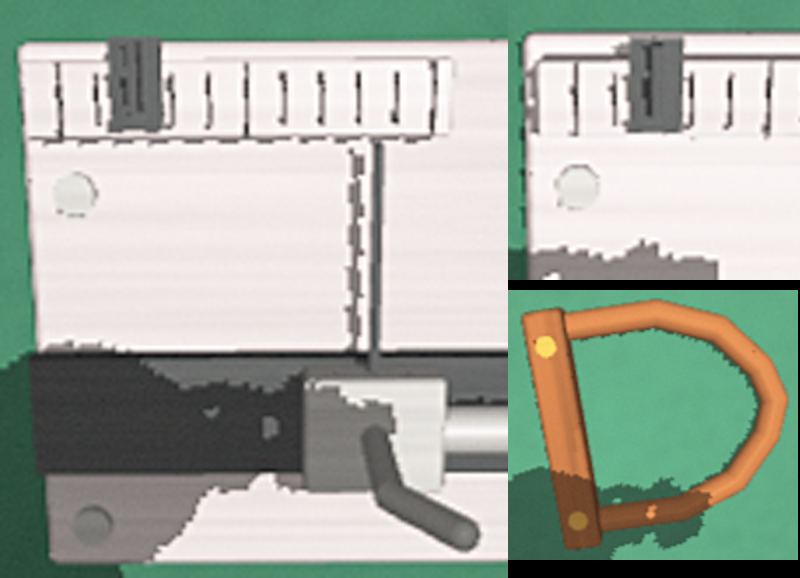

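```bash
python3 - <<'E'
from h import *
w1,w2,w3=load("w1"),load("w2"),load("w3");s=cam("scene")
m,e=tri((w2,(238.6,129.4)),(w3,(292.3,169)));print("mark",m,e)
p,_=tri((w2,(307.8,145)),(w3,(361.5,188)))
a=np.radians(-10.9);ex=np.array([np.cos(a),np.sin(a)]);ey=np.array([-ex[1],ex[0]])
print("slide to mark: tri",(p-m)[:2]@ex, [ (onz(w,pp,.036)-onz(w,mm,.033))[:2]@ex for w,pp,mm in((w2,(307.8,145),(238.6,129.4)),(w3,(361.5,188),(292.3,169)))])
TL=np.array([.5865,.1028]);o=TL+.1*ex-.107*ey;print("origin from corner",o)
q=onz(w2,(307,231),.075)[:2];tip=onz(w2,(333,257.5),.108)[:2]
print("post",q,"tip",tip,"tip in tester",(tip-o)@ex,(tip-o)@ey,"post",(q-o)@ex,(q-o)@ey,"pointer",(p[:2]-o)@ex,(p[:2]-o)@ey)
print("bar screw",tri((w1,(229,148)),(s,(165,289))),tri((w1,(245,236)),(s,(128,305))))
E
```

```text
mark [0.61729773 0.08566708 0.0303585 ] [np.float64(0.3), np.float64(0.3)]
slide to mark: tri 0.06348358054527779 [np.float64(0.06393325662762013), np.float64(0.062320031651421505)]
origin from corner [ 0.66446266 -0.02117913]
post [ 0.66137782 -0.00954913] tip [ 0.67679528 -0.02336627] tip in tester 0.012523700298787417 0.0001843543981445762 post -0.005228367319744248 0.010836845467696806 pointer -0.0030345621746608 0.08051702032393541
bar screw (array([ 0.43563232, -0.28379759, -0.00169606]), [np.float64(1.9), np.float64(1.9)]) (array([ 0.42233515, -0.372796  ,  0.02735959]), [np.float64(0.4), np.float64(0.4)])
```

Measurements agree: the hook tip lands within 2 mm of the spot derived from the base corner, and the slide needs about 63 mm. Now the grasp.

```bash
python3 - <<'E'
from h import *
o=[180,0,78.8]
fingers.gripper_to(0.6)
robot.move_to([.431,-.3285,.10],o)
print(robot.line_to([.431,-.3285,.020],velocity=.1,f_stop=8),robot.current_tool_pos())
fingers.gripper_to(0.0,force=60)
print("gap",robot.current_finger_gap(),robot.current_time_s())
robot.line_to([.431,-.3285,.165],velocity=.12)
print("gap",robot.current_finger_gap(),robot.current_contact_force(),robot.current_tool_pos(),robot.current_eef_rot())
a=np.radians(-10.9);ex=np.array([np.cos(a),np.sin(a)])
b=np.array([.6635,-.021])-.07*ex
robot.move_to([*b,.165],[180,0,79.1])
print(robot.current_tool_pos(),robot.current_time_s())
i=shot("side","s2");j=shot("scene","c2")
A=cv2.resize(i[130:270,150:290],(400,400),interpolation=2);B=cv2.resize(j[180:320,220:360],(400,400),interpolation=2)
cv2.imwrite("pics/ab.png",np.hstack([A,B])[:,:,::-1])
E
```

```text
False [ 0.43166125 -0.3288297   0.02060139]
gap 0.21486928970851182 7.3667
gap 0.21960574431265573 [ 0.31897708  0.61863557 -2.08591512] [ 0.43036125 -0.3281234   0.16401066] [-1.79892212e+02 -5.55609088e-02  7.87988569e+01]
[ 0.59460938 -0.0105963   0.16467354] 10.075
```

View pics/ab.png

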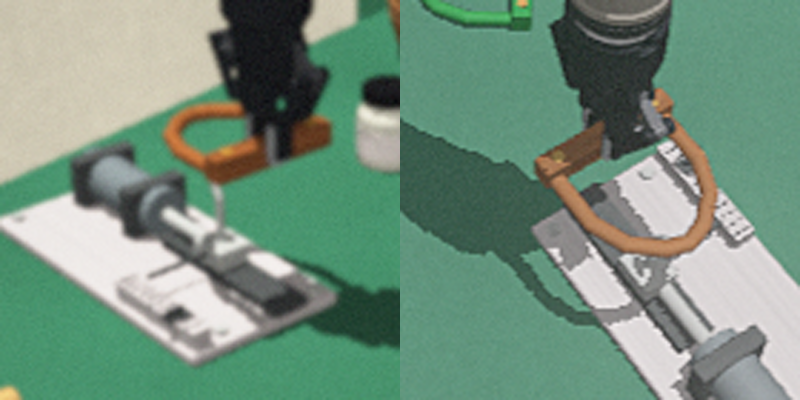

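Side and scene show the handle held level above the hook, bar about square to the tester. Check the arch's projection, then lower with a force stop.

```bash
python3 - <<'E'
from h import *
a=np.radians(-10.9);ex=np.array([np.cos(a),np.sin(a)])
b=np.array(robot.current_tool_pos()[:2])
print("arch end pred scene",proj(cam("scene"),[*(b+.11*ex),.151]),"hook tip scene",proj(cam("scene"),[.6772,-.0236,.108]),"side tip",proj(cam("side"),[.6772,-.0236,.108]))
b=np.array([.6635,-.021])-.07*ex
st=robot.line_to([*b,.072],velocity=.06,f_stop=5)
print(st,robot.current_tool_pos(),robot.current_contact_force(),robot.current_time_s())
i=shot("side","s3");j=shot("scene","c3")
A=cv2.resize(i[150:270,160:280],(400,400),interpolation=2);B=cv2.resize(j[200:320,240:360],(400,400),interpolation=2)
cv2.imwrite("pics/ab3.png",np.hstack([A,B])[:,:,::-1])
E
```

```text
arch end pred scene [320.87176268 263.96544498] hook tip scene [312.75224561 263.61743927] side tip [222.48660378 188.41048329]
False [ 0.59513447 -0.0077598   0.0724786 ] [ 0.94861628 -0.22344053 -2.07969896] 11.875
```

View pics/ab3.png

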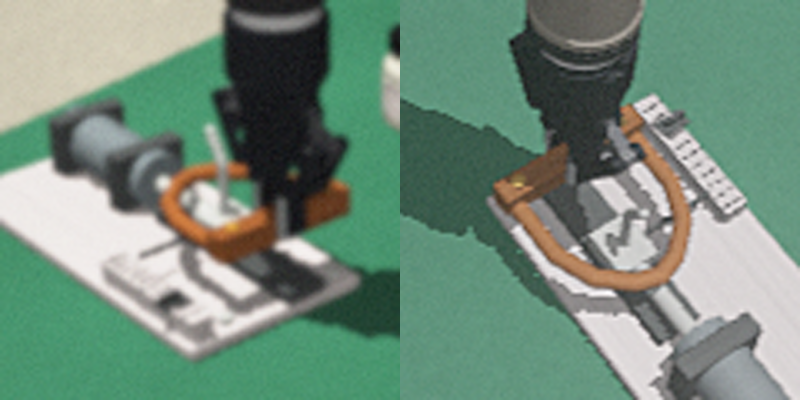

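The post stands inside the arch, clear of everything. Next: draw to first contact, then pull partway and measure.

```bash
python3 - <<'E'
from h import *
a=np.radians(-10.9);ex=np.array([np.cos(a),np.sin(a)]);o=np.array([.6635,-.021])
P=lambda:np.array(robot.current_tool_pos()); S=lambda:(P()[:2]-o)@ex
robot.pause(.2);f0=np.array(robot.current_contact_force())
print(robot.line_to([*(o-.11*ex),.072],velocity=.03,f_stop=2),"contact at",S(),robot.current_contact_force()-f0,robot.current_time_s())
c=S()
robot.line_to([*(o+(c-.052)*ex),.072],velocity=.04);robot.pause(.3)
f=robot.current_contact_force()-f0
print("pulled",c-S(),"F along",f[:2]@ex,f,P(),robot.current_eef_rot(),robot.current_finger_gap(),robot.current_time_s(),"contact S",c)
i=shot("side","s4");j=shot("scene","c4");w=shot("wrist","w4")
A=cv2.resize(i[190:270,170:250],(400,400),interpolation=2);B=cv2.resize(j[210:290,270:350],(400,400),interpolation=2)
cv2.imwrite("pics/ab4.png",np.hstack([A,B])[:,:,::-1])
for n in("side","scene","wrist"):
  for l in ("pointer","mark"): print(n,l,[(np.round(d['rect'],1).tolist(),round(d['p'],2)) for d in recognise(l,n)][:2])
E
```

```text
True contact at -0.1001836151856818 [3.26938561 0.33738852 1.47819407] 13.1333
pulled 0.049142552699838554 F along 10.453108530965745 [10.49175619 -0.79661954 -3.34284428] [0.51684711 0.00712909 0.07224276] [ 1.79806145e+02 -3.52345376e-02  7.90656424e+01] 0.21749950030357432 14.85 contact S -0.1001836151856818
side pointer [([229.4, 216.6, 44.1, 39.5], 0.62), ([184.8, 329.8, 64.9, 45.4], 0.53)]
side mark []
scene pointer [([306.3, 274.1, 41.6, 51.3], 0.46)]
scene mark [([320.6, 238.3, 11.1, 9.0], 0.54), ([401.9, 187.1, 71.4, 61.9], 0.46)]
wrist pointer [([486.5, 216.3, 147.0, 230.7], 0.85)]
wrist mark [([455.3, 60.8, 40.4, 62.9], 0.89)]
```

View pics/ab4.png

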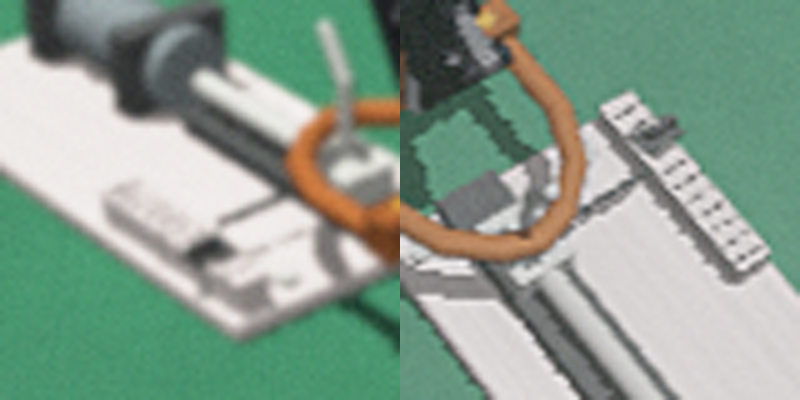

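View pics/w4.png

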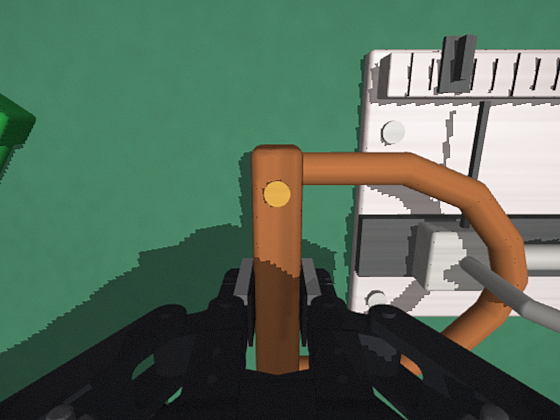

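The wrist view is clear: pointer end at (485,103), mark clip centre at about (457,92) on its near edge. Measure the remaining gap.

```bash
python3 - <<'E'
from h import *
C=load("w4");a=np.radians(-10.9);ex=np.array([np.cos(a),np.sin(a)])
p=onz(C,(485,103),.036)
for z in(.031,.034): m=onz(C,(456,93),z);print("gap",(p-m)[:2]@ex, p,m)
m=tri((C,(458,64)),(load("w2"),(238.6,129.4)),(load("w3"),(292.3,169)));print("mark 3-view",m,(p-m[0])[:2]@ex)
im=cv2.imread("pics/w4.png")[25:115,430:500];cv2.imwrite("pics/z4.png",cv2.resize(im,None,fx=6,fy=6,interpolation=2))
E
```

```text
gap 0.011716195716342893 [0.6276225  0.06681412 0.036     ] [0.61702054 0.07371811 0.031     ]
gap 0.01327128090436396 [0.6276225  0.06681412 0.036     ] [0.61545234 0.07379836 0.034     ]
mark 3-view (array([0.61742542, 0.08602637, 0.03283648]), [np.float64(0.3), np.float64(0.6), np.float64(0.2)]) 0.013646059091878904
```

View pics/z4.png

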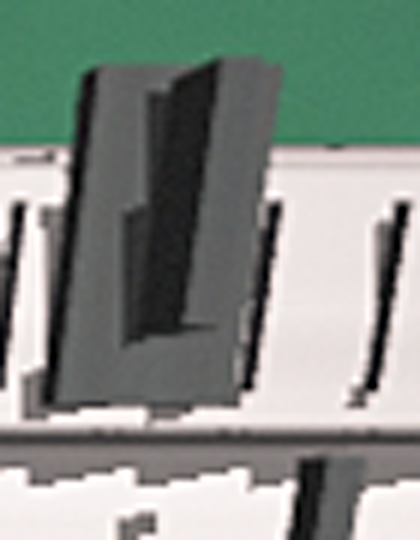

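Remaining gap is about 14 mm, and the independent estimate 63−49 agrees. Pull it.

```bash
python3 - <<'E'
from h import *
a=np.radians(-10.9);ex=np.array([np.cos(a),np.sin(a)]);o=np.array([.6635,-.021]);c=-.10018
S=lambda:(np.array(robot.current_tool_pos())[:2]-o)@ex
robot.line_to([*(o+(c-.0665)*ex),.072],velocity=.03);robot.pause(.4)
print("pulled",c-S(),robot.current_contact_force(),robot.current_tool_pos(),robot.current_eef_rot(),robot.current_time_s())
w=shot("wrist","w5")
cv2.imwrite("pics/z5.png",cv2.resize(w[20:160,420:560],(560,560),interpolation=2)[:,:,::-1])
E
```

```text
pulled 0.0627297429232165 [12.50023474 -1.22864099 -7.42175091] [0.503515   0.00973095 0.0723384 ] [ 1.79706422e+02 -6.33399402e-02  7.90597069e+01] 16.3333
```

View pics/z5.png

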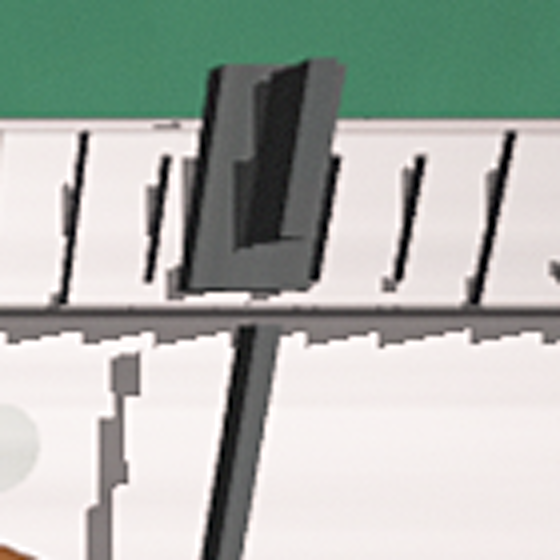

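The pointer blade is in line with the clip: after correcting for height parallax, the offset is about 0–1 mm. Hold two seconds, re-check, and hand in.

```bash
python3 - <<'E'
from h import *
C=load("w5");a=np.radians(-10.9);ex=np.array([np.cos(a),np.sin(a)])
p=onz(C,(486.2,101.2),.036)
gaps=[(p-onz(C,(482.5,92.5),z))[:2]@ex for z in(.031,.034)];print("gap before",gaps)
robot.pause(2.2)
w=shot("wrist","w6");d=cv2.absdiff(w[::1,:,::-1].copy(),cv2.imread("pics/w5.png"))[20:160,420:560]
print("img change",d.mean(),robot.current_contact_force(),robot.current_tool_pos(),robot.current_finger_gap(),robot.current_time_s())
if abs(np.mean(gaps))<.003 and d.mean()<6: workorder.close_job();print("closed")
E
```

```text
gap before [np.float64(-0.0005642232772182607), np.float64(0.0012262626784712923)]
img change 1.1808163265306122 [11.61698387 -2.55753552 -7.15939176] [0.50351139 0.00977077 0.07232817] 0.2216369540079241 18.6333
the job is handed in; nothing more can be done
closed
```

I gripped the brown D-handle by its bar, laid its arch over the hook and drew the slide out about 63 mm to the mark clip. I held it there for over 2 s and handed the job in at about 18.6 s, still gripping and pulling.

- **Pointer against mark:** the last wrist-camera measurement before the hold put the pointer −0.6 to +1.2 mm from the mark; the limit is 6 mm.
- **Hold:** the hand position and picture stayed essentially unchanged over the hold, and the pull read about 12 N.
- **Force readings that shifted:** the x reading fell from 12.5 to 11.6 N during the hold, and the vertical force on the tool reached −7 N, from about −2 N before the pull. I did not look into either.
- **Height check:** one of the two measurements of the bar's height from two views was wrong (−2 mm, against 27 mm for the other and 24 mm nominal), probably a badly read pixel. I used the nominal height, and the grasp closed at about 18 mm, which matches the bar.
- **Bystanders:** I did not approach the ring handle, the hammer or the glue jar. I took no separate picture at the end to confirm they had not moved.

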